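# Load the junction box and index the turntable

## Task

Set the loose junction box down in the empty nest of the indexing turntable, lying flat with its cover up, and turn the turntable so that this nest clicks into its stop at the pointer. Do it in whichever order suits you, do not drop the box, and leave the spray can, the spool and the carton where they are.

Things in the scene. Friction and masses are not known exactly. Their poses are not given: they have to be found in the camera images.
- jbox_center (a point): centre of the loose junction box: closed light grey plastic box, paler cover, round black cable entry on each short end; 80 mm long (its x), 50 wide (y), 44 tall (z, cover up), about 0.16 kg. Lies on the bench left or right of the turntable, yaw within 0.8 rad. The point is half-way up. Three look-alike boxes clipped fast in the other nests belong to the turntable.
- axis (a point): point on the turntable's vertical axis, on the disc's top face 40 mm above the bench; its x axis looks to the pointer. Aluminium disc, 300 mm across, 20 thick, turning without end either way on a fixed dark stand. Four nests, centres 95 mm from the axis, 90 degrees apart; three hold clipped boxes, tops 84 mm above the bench.
- nest (a point): centre of the empty nest's floor (the disc's top face, 40 mm above the bench), 95 mm from the axis; turns with the disc; its x axis points outward from the disc's axis, z up. The nest is a black rectangular rim 3 mm thick, 8 mm high, open inside 94 mm along y (tangential, for the box's long side) by 64 mm along x (radial).
- post (a point): centre of the top of one of four like handle posts, upright on the disc midway between the nests, for turning it by hand: round, black, 22 mm thick, 85 mm tall, centred 127 mm from the axis, tops 125 mm above the bench. This one stands 45 degrees anticlockwise (from above) from the empty nest, the others 135, 225 and 315 degrees.
- load_point (a point): fixed point 95 mm from the axis towards the pointer, on the level of the disc's top face: where the centre of the empty nest comes when it stands exactly in the stop at the pointer.
- pointer (a point): tip of the dark steel pointer, 164 mm from the axis and 48 mm above the bench, on a grey spring-plunger housing (40 mm square, 46 mm tall) fixed to the stand on its side away from the robot.
- disc (a joint): turntable angle (rad), growing anticlockwise from above; 0 or any whole turn: empty nest in its stop at the pointer. A spring plunger makes a stop every 90 degrees: about 3.5 N at a handle post to pass in or out; within 3 degrees it pulls the disc in once let go. Elsewhere it turns with light friction (0.5 N at a post) and stays put.
- spray: bystander: upright white spray can with black cap, 54 mm across, 160 mm tall, origin at the centre of its underside; it stands on the side of the turntable where the loose box is not.
- spool: bystander: upright solder spool with blue flanges, 68 mm across, 50 mm tall, origin at the centre of its underside; beyond, left of the turntable.
- carton: bystander: flat blue carton 160 x 90 x 40 mm, origin at the centre of its underside; beyond, right of the turntable.
Mind the look-alikes: they are no part of the job. There is more than one size of the part that bears jbox_center; the job needs the largest.

How it is judged:
At the end, for the whole second after the job is handed in: The empty nest is in the stop at the pointer (its centre within 5 mm of the load point), turntable at rest; the junction box rests in that nest, cover up, still and released (centre within 13 mm of the nest's, height within 4 mm of seated, tilt under 0.08 rad) (horizontal distance between nest and load_point below 0.005 m and velocity of joint disc between -0.03 and 0.03 rad/s and horizontal distance between jbox_center and nest below 0.013 m and z of jbox_center in the frame of nest between 0.018 and 0.026 m and not (angle between jbox_center's own z axis and vertical above 0.08 rad) and linear speed of jbox below 0.02 m/s); the robot touches nothing.
It fails at once if the junction box is dropped or thrown (moves faster than 0.7 m/s while the fingers do not hold it) (linear speed of jbox above 0.7 m/s and contact force between the fingers and jbox below 0.1 N).
It fails at once if the spray can, the spool or the carton is displaced by more than 30 mm or the can knocked over (distance of any of spray, spool, carton from where it was at the start of the episode above 0.03 m or angle between spray's own z axis and vertical above 0.4 rad).
It also fails if it takes over 61 s, if anything falls off the work surface, if the arm or the gripper's body presses on something with over 40 N, if the wrist force passes 120 N, or if a joint passes its speed limit or range.

## Robot

A 7-joint arm with a two-finger parallel gripper is mounted at the origin on the work surface. World frame = base frame: x ahead of the robot, y to its left, z up, the work surface at z = 0. Lengths are in m, angles in rad, forces in N, time in s.
With the tool pointing down it reaches from about 0.4 to 0.85 m from the base axis. Payload 4.4 kg.
Tool frame: the origin (TCP) lies between the finger pads; the fingertips stand 25 mm ahead of it and the grasp point (between the pads) lies 6 mm ahead of it (bot.tip_extent is the distance from the TCP to the fingertips, in m); z points along the fingers, y is the line along which they close (so a half turn about z gives the same grasp; the last joint's range is limited). The gripper opens to 94 mm and grips with 3 to 60 N. Pads are 16 mm wide; open, the fingers measure 119 mm over their backs; the gripper's body (75 mm by 177 mm) begins 78 mm behind the grasp point.
Start: joints at [1.172, 0.628, 0.038, 1.517, -0.027, 0.996, -0.02], TCP at [0.212, -0.614, 0.23] pointing down, gripper open.
Joint ranges: [-3.06, 3.06], [-0.37, 2.12], [-1.25, 1.32], [0.18, 2.47], [-1.1, 4.24], [0.23, 1.98], [-2.94, 2.94]. Speed limits (rad/s): [2.57, 2.57, 3.14, 3.14, 3.14, 3.14, 3.14].

## Interface

Orientations are given as a unit quaternion [x, y, z, w].
In Python, from workcell import bot, eyes, finish_job, spotter gives the robot as it stands. The module is installed in compiled form; this text tells all that it offers.
- The arm moves only by the tool move_arm, never from a script. Its argument "moves" is a list that holds one entry, the list of rows, each a list of 5 numbers: the shift along the tool's x, y, z in m, then the turn about the tool's z in degrees, then the opening, from 0 (shut) to 1 (fully open). A call has 1 to 10 rows; each row is the pose to reach, as a shift and turn from the pose commanded when the call began, along the tool's axes at that moment; what a row does not reach only later rows make up. A row lasts 1/12 s, in which the tool goes at most 41.7 mm and 7.16 degrees, less where a joint would pass 70% of its speed; a pose out of reach is approached as far as the arm can. A call with a gripper value outside its range is refused whole. The fingers move at their own pace and stop on an object; "grip_force" is the grip in N (left out, the last holds). Time passes only in rows, so rows that repeat a pose let the fingers close. It gives the time, the measured TCP pose, the force, the opening and the grip force at its end, in the units of the state.
- bot.get_obs(): the state, without advancing time (a new reading comes with each control period).
- eyes.snapshot(name): name is "scene" or "side" or "wrist"; returns a dict with "pixels" (480x640x3 uint8, blue, green, red), "fx", "fy", "cx", "cy" (pixels), "k1" (the pictures are not rectified: a ray, as slopes to the right and down, at radius r is drawn at 1 + k1 r^2 times it, then the intrinsics apply), "R" (3x3) and "t" (3): a world point X has camera coordinates R X + t. Camera axes: x right, y down, z forward; pixel columns grow to the right and rows downward; lengths in m; the calibration is good to about 2 mm. A picture is of the moment at which its call begins. There is no depth.
- finish_job(): hands the job in; it is judged then, once.
Trained networks look in a picture, given as the dict that the camera call returned (one of the last four; its "shot" number tells which), for a name from the list of things; names that differ only in an ending like _2 or _b are one class to them, and where a whole thing is asked for, a point or a joint stands for the part that bears it (a point fixed in the world has none). Each returns a list of dicts, best first, with "score" (0 to 1); they miss things now and then, are a little off and sometimes report something else, mostly with a low value. They report only what shows in the picture. A call takes as long as a camera call. They do not tell look-alikes from the thing itself.
- spotter.look_for(picture, label): "xyz" ([x, y, z] in m, in the coordinates of the camera as it stood for that picture, good to about 4 mm: the middle of the surface that is visible of it).
- spotter.masks_of(picture, label): "mask" (480x640 bool, what is visible of it).
- spotter.mark_of(picture, label): "xyz" ([x, y, z] in m, in the coordinates of the camera as it stood for that picture, good to about 4 mm: a listed point, or the origin of a listed thing).
The state is a dict: "t": time; "q": joint angles; "qvel": joint speeds; "tau": joint torques, N m; "ee_pos": TCP position; "orientation": TCP orientation; "force": force on the tool from outside, world axes, zero at the start; "moment": the same for the moment, N m; "width": finger opening in m; "grip_force": force on a finger pad.
Only numpy, scipy, OpenCV 4.12 (cv2) and the standard library are available. Lean on these libraries where they do the work, as an engineer would, in place of code of your own. Each camera call takes 0.05 s, during which the arm holds its last target. There are 200 camera calls.

## Working session

There is one attempt and no reset: what is moved stays moved. The work goes in short steps, Python scripts to look and compute and a tool call to move; the robot and the scene stay as the last step left them, time stands still between calls to the robot, and variables do not carry over. Pictures are saved under pics/ and viewed, at most 10 in all, crops included, and the job is handed in when it is done.

Besides the shell and the picture viewer there is one more tool, called after "Emit:" by a JSON object that holds its "fn" and its "kwargs". move_arm: Moves the arm, as the interface text tells. Its arguments: {"type":"object","properties":{"moves":{"type":"array","items":{"type":"array","items":{"type":"array","items":{"type":"number"}}}},"grip_force":{"type":"number"}},"required":["moves"]}

```bash
mkdir -p pics; cat > h.py <<'E'
import numpy as np, cv2
from workcell import bot, eyes, finish_job, spotter
from scipy.spatial.transform import Rotation as Ro
def world(p,x): return np.array(p["R"]).T@(np.array(x)-np.array(p["t"]))
def proj(p,X):
    c=np.array(p["R"])@np.array(X)+np.array(p["t"]); s=c[:2]/c[2]; s=s*(1+p["k1"]*(s@s))
    return np.array([p["fx"]*s[0]+p["cx"],p["fy"]*s[1]+p["cy"]])
def ray(p,uv,z):
    d=np.array([(uv[0]-p["cx"])/p["fx"],(uv[1]-p["cy"])/p["fy"]]); s=d.copy()
    for _ in range(20): s=d/(1+p["k1"]*(s@s))
    R=np.array(p["R"]); o=-R.T@np.array(p["t"]); v=R.T@np.array([s[0],s[1],1]); return o+v*(z-o[2])/v[2]
def totool(X):
    o=bot.get_obs(); return Ro.from_quat(o["orientation"]).inv().apply(np.array(X)-np.array(o["ee_pos"]))
E
python3 - <<'E'
from h import *
np.set_printoptions(precision=3,suppress=True)
for n in ["scene","side"]:
    p=eyes.snapshot(n); cv2.imwrite(f"pics/{n}0.png",p["pixels"])
    for l in ["jbox_center","axis","nest","post","load_point","pointer","spray","spool","carton"]:
        print(n,l,[(round(d["score"],2),world(p,d["xyz"])) for d in spotter.mark_of(p,l)[:5]])
o=bot.get_obs();print(o)
E
```

```text
scene jbox_center [(0.75, array([0.436, 0.323, 0.025])), (0.75, array([0.306, 0.321, 0.013])), (0.72, array([0.465, 0.435, 0.016]))]
scene axis [(0.72, array([ 0.554, -0.006,  0.042]))]
scene nest [(0.76, array([ 0.504, -0.093,  0.042])), (0.17, array([0.645, 0.022, 0.04 ]))]
scene post [(0.75, array([ 0.579, -0.136,  0.123]))]
scene load_point [(0.77, array([0.649, 0.024, 0.041]))]
scene pointer [(0.74, array([0.711, 0.037, 0.046])), (0.7, array([0.648, 0.022, 0.038])), (0.43, array([ 0.456, -0.32 ,  0.005]))]
scene spray [(0.56, array([ 0.453, -0.322,  0.003]))]
scene spool [(0.93, array([ 0.626,  0.342, -0.   ])), (0.56, array([0.436, 0.321, 0.024]))]
scene carton [(0.77, array([ 0.662, -0.369, -0.002])), (0.63, array([0.713, 0.04 , 0.046])), (0.43, array([0.438, 0.321, 0.026]))]
side jbox_center [(0.7, array([0.43 , 0.322, 0.022])), (0.69, array([0.458, 0.433, 0.018]))]
side axis [(0.6, array([ 0.551, -0.01 ,  0.04 ])), (0.49, array([0.641, 0.02 , 0.046]))]
side nest [(0.67, array([ 0.503, -0.085,  0.039]))]
side post [(0.62, array([ 0.581, -0.132,  0.122])), (0.47, array([0.431, 0.322, 0.024]))]
side load_point [(0.64, array([0.642, 0.019, 0.043]))]
side pointer [(0.58, array([0.709, 0.038, 0.045]))]
side spray [(0.89, array([ 0.453, -0.322, -0.001]))]
side spool [(0.94, array([0.621, 0.343, 0.002]))]
side carton [(0.8, array([ 0.66 , -0.376,  0.002]))]
{'t': 1.0, 'q': array([ 1.172,  0.628,  0.039,  1.517, -0.027,  0.996, -0.02 ]), 'qvel': array([ 0.   , -0.   , -0.   ,  0.   ,  0.   ,  0.002, -0.001]), 'tau': array([ -0.   , -54.961,   1.143, -18.695,  -0.052,   0.016,   0.   ]), 'ee_pos': array([ 0.212, -0.614,  0.23 ]), 'orientation': array([ 0.986,  0.166,  0.   , -0.   ]), 'force': array([0.762, 0.169, 0.444]), 'moment': array([ 0.064, -0.05 , -0.011]), 'grip_force': 0.0, 'width': 0.09390978072024754}
```

View pics/scene0.png

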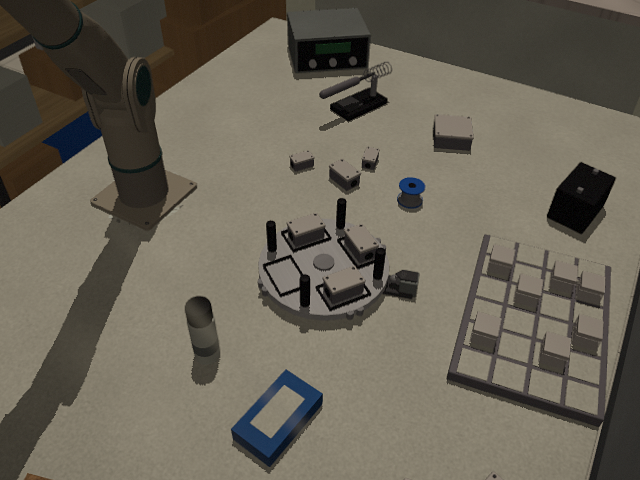

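View pics/side0.png

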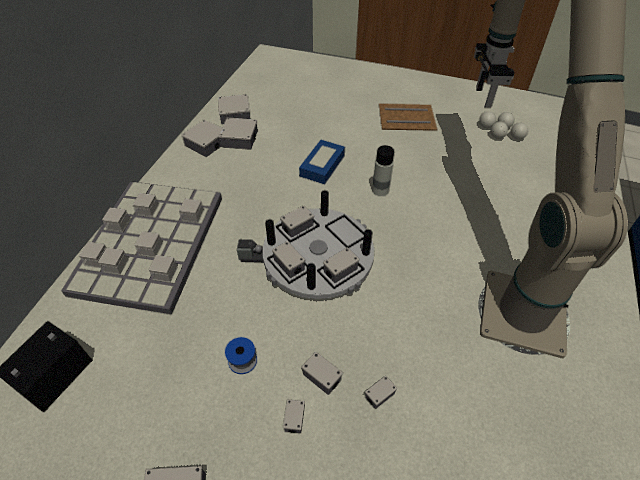

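Scene: the loose candidates are at (344,174), (302,160) and (371,157), with the largest at (344,174), or (322,371) in the side view. The empty nest is at (284,274), facing the robot and right. The pointer is at (402,282). I'll turn the disc first, about +137°, using the post at (0.58,-0.134).

Emit:
{"fn": "move_arm", "kwargs": {"moves": [[[0.03,-0.02,-0.03,0,1],[0.06,-0.04,-0.05,0,1],[0.51,-0.334,-0.05,0,1],[0.51,-0.334,-0.05,0,1],[0.51,-0.334,-0.05,0,1],[0.51,-0.334,-0.05,0,1],[0.51,-0.334,-0.05,0,1],[0.51,-0.334,-0.05,0,1],[0.51,-0.334,-0.05,0,1],[0.51,-0.334,-0.05,0,1]]]}}

```text
t: 1.83
ee_pos: [0.4587, -0.295, 0.2799]
orientation: [0.986, 0.166, 0.0, 0.0]
force: [-0.1, -0.4, 0.2]
width: 0.0936
grip_force: 0.0
```

```bash
python3 - <<'E'
from h import *
np.set_printoptions(precision=3,suppress=True)
o=bot.get_obs();print(o["ee_pos"],totool([0.582,-0.134,0.28]))
p=eyes.snapshot("scene")
# sizes of loose boxes: footprint of each mask projected at top height approx
for n in ["scene","side"]:
  p=eyes.snapshot(n)
  for d in spotter.masks_of(p,"jbox_center"):
    m=d["mask"].astype(np.uint8); c=max(cv2.findContours(m,0,2)[0],key=cv2.contourArea)[:,0,:]
    W=np.array([ray(p,u,0.022)[:2] for u in c]); r=cv2.minAreaRect((W*1000).astype(np.float32)); print(n,round(d["score"],2),r)
E
```

```text
[ 0.459 -0.295  0.28 ] [ 0.169 -0.112 -0.   ]
scene 0.86 ((305.95086669921875, 316.76080322265625), (73.61494445800781, 81.7294921875), 48.42146682739258)
scene 0.82 ((464.76446533203125, 424.131103515625), (43.60804748535156, 102.25802612304688), 14.059469223022461)
scene 0.71 ((437.1551513671875, 321.94256591796875), (83.00126647949219, 118.43646240234375), 65.55235290527344)
side 0.88 ((434.8572082519531, 320.12347412109375), (61.67392349243164, 89.64263916015625), 67.49290466308594)
side 0.67 ((461.3664245605469, 431.9320983886719), (42.16598892211914, 69.41162872314453), 10.57601261138916)
side 0.57 ((300.0797119140625, 323.4607849121094), (67.1827392578125, 41.02294921875), 53.233036041259766)
```

Emit:
{"fn": "move_arm", "kwargs": {"moves": [[[0.17,-0.112,0,0,1],[0.17,-0.112,0,0,1],[0.17,-0.112,0,0,1],[0.17,-0.112,0,0,1],[0.17,-0.112,0,0,1],[0.17,-0.112,0,0,1],[0.17,-0.112,0,0,1]]]}}

```text
t: 2.67
ee_pos: [0.5822, -0.1351, 0.2791]
orientation: [0.986, 0.166, -0.0, -0.0]
force: [0.2, -0.1, -0.4]
width: 0.094
grip_force: 0.0
```

```bash
python3 - <<'E'
from h import *
np.set_printoptions(precision=3,suppress=True)
o=bot.get_obs();print(o["ee_pos"],o["q"])
p=eyes.snapshot("wrist"); cv2.imwrite("pics/w1.png",p["pixels"])
for l in ["axis","nest","post","load_point","pointer"]:
    print(l,[(round(d["score"],2),world(p,d["xyz"])) for d in spotter.mark_of(p,l)[:5]], )
print(proj(p,[.553,-.008,.04]),proj(p,[.58,-.134,.125]))
E
```

```text
[ 0.582 -0.135  0.279] [ 0.202  0.503 -0.032  1.607  0.018  1.033 -1.073]
axis [(0.9, array([ 0.554, -0.009,  0.044]))]
nest [(0.92, array([ 0.501, -0.082,  0.044])), (0.72, array([ 0.577, -0.129,  0.125]))]
post [(0.9, array([ 0.577, -0.134,  0.119]))]
load_point [(0.58, array([0.646, 0.017, 0.041])), (0.41, array([ 0.554, -0.007,  0.04 ]))]
pointer [(0.9, array([0.71 , 0.039, 0.046])), (0.43, array([ 0.553, -0.006,  0.036]))]
[195.575 197.177] [320.906 232.93 ]
```

View pics/w1.png

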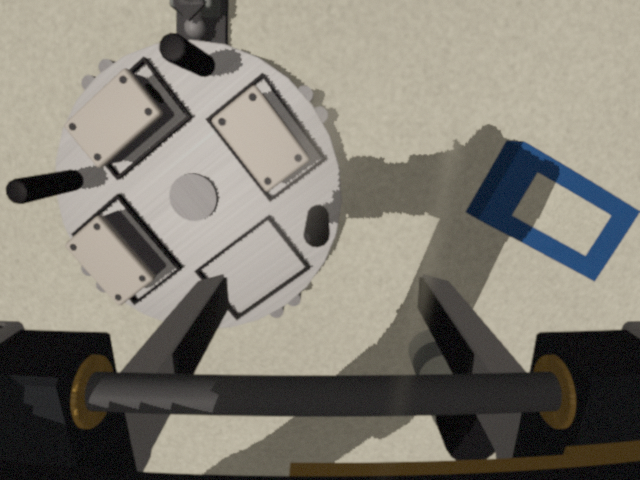

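The wrist view has the hub at (194,197), matching the prediction. The post top is at about (317,235), centred between the fingers, and the empty nest is at (253,267). Next I descend and grip the post.

Emit:
{"fn": "move_arm", "kwargs": {"moves": [[[0,0,0.04,0,1],[0,0,0.08,0,1],[0,0,0.115,0,1],[-0.001,0,0.145,0,1],[-0.001,0,0.161,0,1],[-0.001,0,0.161,0,0],[-0.001,0,0.161,0,0],[-0.001,0,0.161,0,0],[-0.001,0,0.161,0,0],[-0.001,0,0.161,0,0]]], "grip_force": 20}}

```text
t: 3.8
ee_pos: [0.5819, -0.136, 0.1203]
orientation: [0.986, 0.165, 0.001, 0.001]
force: [0.2, 1.0, -0.6]
width: 0.0643
grip_force: 0.0
```

```bash
python3 - <<'E'
from h import *
np.set_printoptions(precision=3,suppress=True)
o=bot.get_obs();print(o["ee_pos"],o["width"],o["grip_force"],o["force"])
A=np.array([.5535,-.008]); e=o["ee_pos"]
# arc in tool axes, equal steps, rel to start
a0=-1.371; r=.127
for k in range(0,29):
    a=a0+2.442*k/28
    P=A+r*np.array([np.cos(a),np.sin(a)]); P0=A+r*np.array([np.cos(a0),np.sin(a0)])
    d=Ro.from_quat(o["orientation"]).inv().apply([*(P-P0),0]); print(k,d[:2])
E
```

```text
[ 0.582 -0.136  0.12 ] 0.06427932763376909 0.0 [ 0.17   0.954 -0.576]
0 [0. 0.]
1 [0.011 0.001]
2 [0.022 0.001]
3 [0.033 0.   ]
4 [ 0.044 -0.002]
5 [ 0.055 -0.005]
6 [ 0.065 -0.008]
7 [ 0.075 -0.013]
8 [ 0.085 -0.019]
9 [ 0.094 -0.025]
10 [ 0.102 -0.032]
11 [ 0.11 -0.04]
12 [ 0.117 -0.048]
13 [ 0.124 -0.057]
14 [ 0.129 -0.067]
15 [ 0.134 -0.077]
16 [ 0.138 -0.087]
17 [ 0.141 -0.098]
18 [ 0.143 -0.109]
19 [ 0.144 -0.12 ]
20 [ 0.144 -0.131]
21 [ 0.143 -0.142]
22 [ 0.141 -0.153]
23 [ 0.138 -0.164]
24 [ 0.134 -0.174]
25 [ 0.13  -0.184]
26 [ 0.124 -0.194]
27 [ 0.118 -0.203]
28 [ 0.111 -0.211]
```

Emit:
{"fn": "move_arm", "kwargs": {"moves": [[[0,0,0,0,0],[0,0,0,0,0],[0,0,0,0,0],[0,0,0,0,0],[0,0,0,0,0],[0,0,0,0,0],[0,0,0,0,0],[0,0,0,0,0],[0,0,0,0,0]]]}}

```text
t: 4.55
ee_pos: [0.5802, -0.1304, 0.1186]
orientation: [0.986, 0.167, -0.001, -0.003]
force: [-2.2, 8.8, 4.2]
width: 0.0214
grip_force: 20.0
```

Emit:
{"fn": "move_arm", "kwargs": {"moves": [[[0.008,-0.003,0,0,0],[0.022,-0.003,0,0,0],[0.033,-0.004,0,0,0],[0.044,-0.006,0,0,0],[0.055,-0.009,0,0,0],[0.065,-0.012,0,0,0],[0.075,-0.017,0,0,0],[0.085,-0.023,0,0,0],[0.094,-0.029,0,0,0],[0.102,-0.036,0,0,0]]]}}

```text
t: 5.38
ee_pos: [0.6687, -0.0737, 0.1186]
orientation: [0.986, 0.165, 0.002, 0.004]
force: [6.3, -11.9, -5.9]
width: 0.02
grip_force: 19.3
```

Emit:
{"fn": "move_arm", "kwargs": {"moves": [[[0.008,-0.008,0,0,0],[0.015,-0.016,0,0,0],[0.022,-0.025,0,0,0],[0.027,-0.035,0,0,0],[0.032,-0.045,0,0,0],[0.036,-0.055,0,0,0],[0.039,-0.066,0,0,0],[0.041,-0.077,0,0,0],[0.042,-0.088,0,0,0],[0.042,-0.099,0,0,0]]]}}

```text
t: 6.22
ee_pos: [0.6877, 0.0463, 0.12]
orientation: [0.986, 0.167, 0.016, -0.002]
force: [27.4, 10.0, -20.5]
width: 0.0065
grip_force: 22.6
```

```bash
python3 - <<'E'
from h import *
np.set_printoptions(precision=3,suppress=True)
for n in ["side","wrist"]:
  p=eyes.snapshot(n)
  for l in ["axis","nest","post","load_point","pointer"]:
    print(n,l,[(round(d["score"],2),world(p,d["xyz"])) for d in spotter.mark_of(p,l)[:4]], )
cv2.imwrite("pics/w2.png",p["pixels"])
E
```

```text
side axis [(0.9, array([ 0.552, -0.01 ,  0.041]))]
side nest [(0.68, array([ 0.646, -0.043,  0.039]))]
side post [(0.75, array([0.676, 0.04 , 0.121])), (0.56, array([0.711, 0.041, 0.047]))]
side load_point [(0.92, array([0.644, 0.02 , 0.041])), (0.68, array([0.71 , 0.038, 0.047]))]
side pointer [(0.97, array([0.711, 0.042, 0.049])), (0.29, array([ 0.45 , -0.321,  0.001]))]
wrist axis []
wrist nest []
wrist post [(0.57, array([0.672, 0.045, 0.124]))]
wrist load_point []
wrist pointer [(0.64, array([0.712, 0.038, 0.048]))]
```

The post had slipped to the pad edge because I was gripping it off-tangent. I'll open, let the arm relax, and regrip now that the pads face along the tangent.

Emit:
{"fn": "move_arm", "kwargs": {"moves": [[[0,0,0,0,0.5],[0,0,0,0,0.5],[0,0,0,0,0.5],[0,0,0,0,0.5],[0,0,0,0,0.5],[0,0,0,0,0.5],[0,0,0,0,0.5]]]}}

```text
t: 7.4
ee_pos: [0.6722, 0.0388, 0.1182]
orientation: [0.986, 0.165, -0.001, 0.0]
force: [0.4, -0.2, 0.5]
width: 0.046
grip_force: 0.0
```

```bash
python3 - <<'E'
from h import *
np.set_printoptions(precision=3,suppress=True)
o=bot.get_obs();print(o["ee_pos"],o["width"],o["force"],o["q"])
P=[]
for n in ["side","scene"]:
  p=eyes.snapshot(n)
  for l in ["nest","post"]:
    w=[(round(d["score"],2),world(p,d["xyz"])) for d in spotter.mark_of(p,l)[:4]]; print(n,l,w,[totool(x[1]) for x in w])
E
```

```text
[0.672 0.039 0.118] 0.04598917970011642 [ 0.383 -0.157  0.456] [-0.097  0.786 -0.005  1.542  0.005  0.815 -1.342]
side nest [(0.78, array([ 0.647, -0.043,  0.04 ])), (0.59, array([ 0.552, -0.008,  0.04 ]))] [array([-0.05 ,  0.069,  0.079]), array([-0.129,  0.005,  0.079])]
side post [(0.82, array([0.674, 0.041, 0.12 ]))] [array([ 0.002, -0.001, -0.002])]
scene nest [(0.85, array([ 0.645, -0.047,  0.04 ])), (0.53, array([ 0.662, -0.371, -0.001])), (0.29, array([0.435, 0.325, 0.019]))] [array([-0.054,  0.072,  0.079]), array([-0.144,  0.384,  0.12 ]), array([-0.131, -0.348,  0.099])]
scene post [(0.92, array([0.673, 0.038, 0.124]))] [array([-0.001,  0.001, -0.005])]
```

Emit:
{"fn": "move_arm", "kwargs": {"moves": [[[0,0,0,0,0],[0,0,0,0,0],[0,0,0,0,0],[0,0,0,0,0],[0,0,0,0,0],[0,0,0,0,0]]], "grip_force": 15}}

```text
t: 8.2
ee_pos: [0.673, 0.0393, 0.1186]
orientation: [0.986, 0.166, 0.0, -0.0]
force: [0.6, 0.8, -0.3]
width: 0.0213
grip_force: 15.0
```

```bash
python3 - <<'E'
from h import *
np.set_printoptions(precision=3,suppress=True)
o=bot.get_obs();print(o["ee_pos"],o["width"],o["grip_force"],o["force"])
A=np.array([.5528,-.008]); a0=.372; r=.128
u=lambda a: r*np.array([np.cos(a),np.sin(a)])
for k in range(1,13):
    a=a0+.06*k; print(k,round(-3.44*k,1),Ro.from_quat([.986,.166,0,0]).inv().apply([*(u(a)-u(a0)),0])[:2])
E
```

```text
[0.673 0.039 0.119] 0.021322384428203365 14.999981224536896 [ 0.561  0.818 -0.311]
1 -3.4 [-0.001 -0.008]
2 -6.9 [-0.002 -0.015]
3 -10.3 [-0.003 -0.023]
4 -13.8 [-0.005 -0.03 ]
5 -17.2 [-0.007 -0.038]
6 -20.6 [-0.01  -0.045]
7 -24.1 [-0.013 -0.052]
8 -27.5 [-0.017 -0.059]
9 -31.0 [-0.021 -0.065]
10 -34.4 [-0.025 -0.071]
11 -37.8 [-0.03  -0.077]
12 -41.3 [-0.035 -0.083]
```

Emit:
{"fn": "move_arm", "kwargs": {"moves": [[[-0.001,-0.008,0,-3.4,0],[-0.002,-0.015,0,-6.9,0],[-0.003,-0.023,0,-10.3,0],[-0.006,-0.034,0,-15.5,0],[-0.01,-0.045,0,-20.6,0],[-0.013,-0.052,0,-24.1,0],[-0.019,-0.062,0,-29.2,0],[-0.025,-0.071,0,-34.4,0],[-0.03,-0.077,0,-37.8,0],[-0.033,-0.081,0,-40,0]]]}}

```text
t: 9.03
ee_pos: [0.6154, 0.1056, 0.1186]
orientation: [0.869, 0.494, 0.001, -0.0]
force: [2.5, 2.0, -1.8]
width: 0.0219
grip_force: 15.0
```

```bash
python3 - <<'E'
from h import *
np.set_printoptions(precision=3,suppress=True)
o=bot.get_obs();print(o["ee_pos"],o["width"],o["force"])
for n in ["side","scene"]:
  p=eyes.snapshot(n)
  for l in ["nest","post","load_point","axis","pointer"]:
    print(n,l,[(round(d["score"],2),world(p,d["xyz"])) for d in spotter.mark_of(p,l)[:3]])
E
```

```text
[0.615 0.106 0.119] 0.02185859546477442 [ 2.521  2.002 -1.803]
side nest [(0.97, array([0.647, 0.018, 0.04 ]))]
side post [(0.83, array([0.62 , 0.105, 0.122]))]
side load_point [(0.58, array([0.642, 0.014, 0.045]))]
side axis [(0.73, array([ 0.553, -0.008,  0.04 ]))]
side pointer [(0.74, array([0.711, 0.04 , 0.049]))]
scene nest [(0.76, array([0.644, 0.013, 0.038]))]
scene post [(0.97, array([0.616, 0.1  , 0.126]))]
scene load_point [(0.63, array([0.645, 0.022, 0.04 ]))]
scene axis [(0.95, array([ 0.553, -0.007,  0.04 ])), (0.29, array([0.648, 0.017, 0.041]))]
scene pointer [(0.91, array([0.713, 0.041, 0.044]))]
```

Emit:
{"fn": "move_arm", "kwargs": {"moves": [[[-0.001,-0.004,0,-1.5,0],[-0.001,-0.004,0,-1.5,0],[-0.001,-0.004,0,-1.5,0.4],[-0.001,-0.004,0,-1.5,0.4],[-0.001,-0.004,0,-1.5,0.4],[-0.001,-0.004,0,-1.5,0.4],[-0.001,-0.004,0,-1.5,0.4],[-0.001,-0.004,-0.04,-1.5,0.6],[-0.001,-0.004,-0.08,-1.5,1],[-0.001,-0.004,-0.12,-1.5,1]]]}}

```text
t: 10.47
ee_pos: [0.6105, 0.1056, 0.2394]
orientation: [0.864, 0.504, -0.001, -0.0]
force: [0.4, -0.0, -0.3]
width: 0.0541
grip_force: 0.0
```

```bash
python3 - <<'E'
from h import *
np.set_printoptions(precision=3,suppress=True)
o=bot.get_obs();print(o["ee_pos"],o["width"],o["force"],o["q"])
for n in ["side","scene","wrist"]:
  p=eyes.snapshot(n)
  for l in ["nest","post","load_point","axis","pointer"]:
    print(n,l,[(round(d["score"],2),world(p,d["xyz"])) for d in spotter.mark_of(p,l)[:3]])
cv2.imwrite("pics/w3.png",p["pixels"])
E
```

```text
[0.61  0.106 0.239] 0.05414899696834084 [ 0.377 -0.013 -0.304] [-0.076  0.583 -0.228  1.59   0.15   0.988 -0.865]
side nest [(0.59, array([0.65 , 0.02 , 0.041]))]
side post []
side load_point [(0.59, array([0.643, 0.018, 0.045]))]
side axis [(0.75, array([0.616, 0.108, 0.124])), (0.62, array([ 0.556, -0.008,  0.04 ])), (0.23, array([0.429, 0.323, 0.023]))]
side pointer [(0.63, array([0.71 , 0.041, 0.046]))]
scene nest [(0.92, array([0.646, 0.014, 0.04 ])), (0.68, array([0.615, 0.103, 0.123]))]
scene post [(0.59, array([0.616, 0.099, 0.12 ])), (0.5, array([0.437, 0.325, 0.022]))]
scene load_point [(0.91, array([0.646, 0.02 , 0.039]))]
scene axis [(0.89, array([ 0.555, -0.008,  0.041]))]
scene pointer [(0.65, array([0.715, 0.043, 0.046])), (0.42, array([ 0.661, -0.369, -0.003]))]
wrist nest [(0.83, array([0.644, 0.025, 0.042]))]
wrist post [(0.57, array([0.616, 0.106, 0.121]))]
wrist load_point [(0.68, array([0.645, 0.018, 0.042]))]
wrist axis [(0.95, array([ 0.554, -0.01 ,  0.041]))]
wrist pointer [(0.96, array([0.708, 0.04 , 0.047]))]
```

View pics/w3.png

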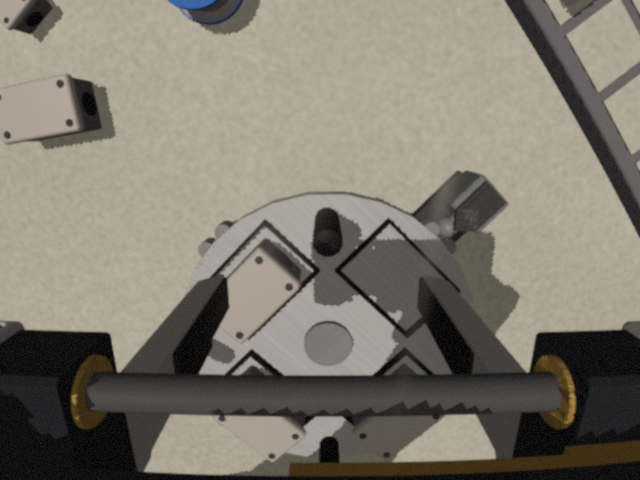

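Emit:
{"fn": "move_arm", "kwargs": {"moves": [[[0.1,-0.258,0,0,1],[0.1,-0.258,0,0,1],[0.1,-0.258,0,0,1],[0.1,-0.258,0,0,1],[0.1,-0.258,0,0,1],[0.1,-0.258,0,0,1],[0.1,-0.258,0,0,1],[0.1,-0.258,0,0,1],[0.1,-0.258,0,0,1],[0.1,-0.258,0,0,1]]]}}

```text
t: 12.2
ee_pos: [0.4364, 0.3191, 0.2387]
orientation: [0.864, 0.504, 0.0, 0.001]
force: [-0.1, -0.3, 0.6]
width: 0.0938
grip_force: 0.0
```

```bash
python3 - <<'E'
from h import *
np.set_printoptions(precision=3,suppress=True)
o=bot.get_obs();print(o["ee_pos"],o["width"],o["q"],o["orientation"])
p=eyes.snapshot("wrist")
cv2.imwrite("pics/w4.png",p["pixels"])
for d in spotter.mark_of(p,"jbox_center"): print(d["score"],world(p,d["xyz"]))
for d in spotter.masks_of(p,"jbox_center"):
    m=d["mask"].astype(np.uint8); c=max(cv2.findContours(m,0,2)[0],key=cv2.contourArea)[:,0,:]
    W=np.array([ray(p,u,0.044)[:2] for u in c]); r=cv2.minAreaRect((W*1000).astype(np.float32)); print(round(d["score"],2),r)
E
```

```text
[0.436 0.319 0.239] 0.09382092721931116 [-0.512  0.47  -0.251  1.809  0.148  0.88  -1.346] [0.864 0.504 0.    0.001]
0.84 [0.435 0.322 0.022]
0.8 [0.296 0.317 0.014]
0.71 [0.46  0.433 0.017]
0.82 ((461.6168518066406, 428.7192077636719), (37.990234375, 60.05863571166992), 13.07028865814209)
0.78 ((436.27496337890625, 324.4982604980469), (54.60076904296875, 80.79405212402344), 68.32079315185547)
0.61 ((315.00994873046875, 332.282470703125), (54.302711486816406, 42.6727294921875), 56.73744201660156)
```

View pics/w4.png

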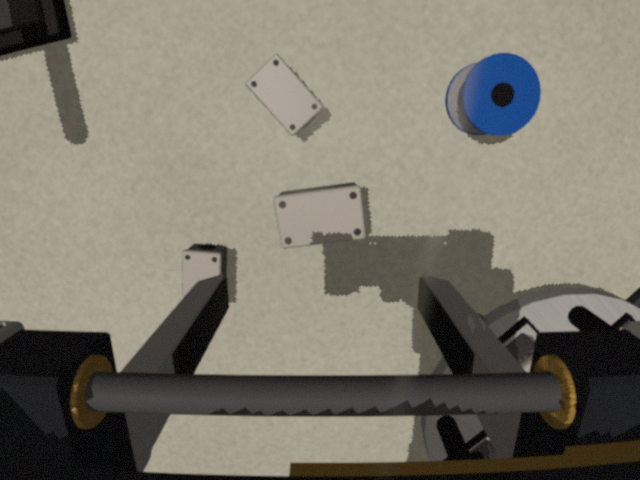

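Wrist view: the target box is at (320,215), about 81×52 mm, cover up, with its long axis at -22°. The smaller look-alikes are at (284,93) and (203,262). Next I turn the tool across its width and descend.

Emit:
{"fn": "move_arm", "kwargs": {"moves": [[[0.002,-0.003,0,-7.1,1],[0.002,-0.003,0,-14.2,1],[0.002,-0.003,0,-21.3,1],[0.002,-0.003,0.01,-28.4,1],[0.002,-0.003,0.02,-35.5,1],[0.002,-0.003,0.03,-42.6,1],[0.002,-0.003,0.04,-49.7,1],[0.002,-0.003,0.05,-56.8,1],[0.002,-0.003,0.06,-63.9,1],[0.002,-0.003,0.07,-71,1]]]}}

```text
t: 13.18
ee_pos: [0.4352, 0.3218, 0.168]
orientation: [0.409, 0.913, -0.0, 0.0]
force: [-0.3, -0.0, 0.4]
width: 0.0939
grip_force: 0.0
```

Emit:
{"fn": "move_arm", "kwargs": {"moves": [[[0,0,0.01,-7.1,1],[0,0,0.02,-14.2,1],[0,0,0.03,-21.3,1],[0,0,0.03,-26.8,1],[0,0,0.03,-26.8,1]]]}}

```text
t: 13.6
ee_pos: [0.4348, 0.3214, 0.1376]
orientation: [0.188, 0.982, -0.001, -0.001]
force: [-0.3, 0.2, -0.7]
width: 0.094
grip_force: 0.0
```

```bash
python3 - <<'E'
from h import *
np.set_printoptions(precision=3,suppress=True)
o=bot.get_obs();y=Ro.from_quat(o["orientation"]).apply([0,1,0]);print(o["ee_pos"],o["q"],np.degrees(np.arctan2(y[1],y[0])))
p=eyes.snapshot("wrist"); cv2.imwrite("pics/w5.png",p["pixels"])
for d in spotter.mark_of(p,"jbox_center"): print(d["score"],world(p,d["xyz"]),totool(world(p,d["xyz"])))
for d in spotter.masks_of(p,"jbox_center"):
    m=d["mask"].astype(np.uint8); c=max(cv2.findContours(m,0,2)[0],key=cv2.contourArea)[:,0,:]
    W=np.array([ray(p,u,0.044)[:2] for u in c]); r=cv2.minAreaRect((W*1000).astype(np.float32)); print(round(d["score"],2),r)
E
```

```text
[0.435 0.321 0.138] [-0.272  0.678 -0.646  1.9    0.579  0.76  -0.054] 68.34325444917832
0.89 [0.299 0.317 0.017] [ 0.124 -0.055  0.122]
0.78 [0.462 0.431 0.014] [0.015 0.111 0.125]
0.72 [0.438 0.32  0.026] [-0.004 -0.001  0.113]
0.89 ((453.13134765625, 424.6582336425781), (45.52070617675781, 61.38264083862305), 11.273897171020508)
0.74 ((432.3031311035156, 323.0683288574219), (49.1873779296875, 82.82886505126953), 68.09278106689453)
0.65 ((304.778564453125, 324.38739013671875), (62.1049690246582, 38.549964904785156), 56.93859100341797)
```

View pics/w5.png

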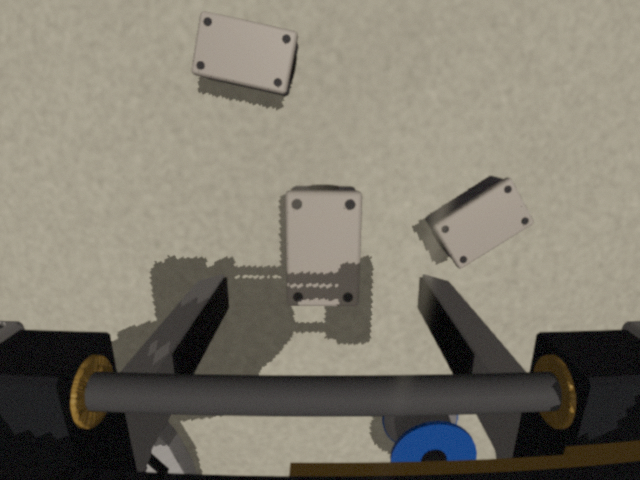

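Wrist view: the box at (323,247) is centred and aligned between the fingers. Descend 0.100 and grip.

Emit:
{"fn": "move_arm", "kwargs": {"moves": [[[-0.001,0,0.03,0,1],[-0.001,0,0.06,0,1],[-0.001,0,0.085,0,1],[-0.001,0,0.1,0,1],[-0.001,0,0.1,0,1],[-0.001,0,0.1,0,0],[-0.001,0,0.1,0,0],[-0.001,0,0.1,0,0],[-0.001,0,0.1,0,0],[-0.001,0,0.1,0,0]]], "grip_force": 15}}

```text
t: 14.58
ee_pos: [0.4356, 0.323, 0.0395]
orientation: [0.188, 0.982, 0.001, 0.001]
force: [-0.6, -0.3, 0.5]
width: 0.0643
grip_force: 0.0
```

Emit:
{"fn": "move_arm", "kwargs": {"moves": [[[0,0,0,0,0],[0,0,0,0,0],[0,0,0,0,0],[0,0,0,0,0],[0,0,0,0,0]]]}}

```text
t: 15.0
ee_pos: [0.4351, 0.3223, 0.0389]
orientation: [0.188, 0.982, -0.0, 0.0]
force: [0.1, -0.8, 6.0]
width: 0.0499
grip_force: 15.0
```

Emit:
{"fn": "move_arm", "kwargs": {"moves": [[[0,0,-0.015,0,0],[0,0,-0.04,0,0],[0,0,-0.07,0,0],[0,0,-0.1,0,0],[0,0,-0.13,7,0],[0,0,-0.16,14,0],[0,0,-0.18,21,0],[0,0,-0.19,28,0],[0,0,-0.19,35,0],[0,0,-0.19,42,0]]], "grip_force": 20}}

```text
t: 15.83
ee_pos: [0.4352, 0.3229, 0.2292]
orientation: [0.53, 0.848, 0.001, 0.0]
force: [0.6, 0.0, -2.6]
width: 0.0499
grip_force: 20.0
```

```bash
python3 - <<'E'
from h import *
np.set_printoptions(precision=3,suppress=True)
o=bot.get_obs();y=Ro.from_quat(o["orientation"]).apply([0,1,0]);print(o["ee_pos"],o["width"],o["q"],np.degrees(np.arctan2(y[1],y[0])))
L=[]
for n in ["side","scene","side","scene"]:
  p=eyes.snapshot(n)
  for l in ["nest","load_point","axis","pointer"]:
    w=[world(p,d["xyz"]) for d in spotter.mark_of(p,l)[:1]]; print(n,l,w)
  for d in spotter.mark_of(p,"jbox_center")[:3]: print(world(p,d["xyz"]))
  for d in spotter.masks_of(p,"nest")[:1]: pass
  if n=="side": 
    u,v=proj(p,[.645,.019,.04]).astype(int); c=p["pixels"][v-75:v+75,u-100:u+100]; cv2.imwrite("pics/s5.png",cv2.resize(c,None,fx=4,fy=4)); print(u,v)
totool([.645,.019,.24]); print(totool([.645,.019,.23]))
E
```

```text
[0.435 0.323 0.229] 0.04991762430743661 [-0.335  0.517 -0.53   1.814  0.326  0.896 -0.559] 26.01860318642182
side nest [array([0.648, 0.022, 0.037])]
side load_point [array([0.642, 0.02 , 0.044])]
side axis [array([0.646, 0.02 , 0.039])]
side pointer [array([0.71 , 0.042, 0.047])]
[0.459 0.43  0.017]
[0.431 0.324 0.217]
[0.302 0.317 0.018]
282 245
scene nest [array([0.648, 0.015, 0.04 ])]
scene load_point [array([0.646, 0.023, 0.04 ])]
scene axis [array([ 0.559, -0.007,  0.044])]
scene pointer [array([0.713, 0.042, 0.046])]
[0.307 0.324 0.012]
[0.433 0.325 0.211]
[0.462 0.434 0.015]
side nest [array([0.645, 0.022, 0.038])]
side load_point [array([0.639, 0.019, 0.044])]
side axis [array([0.617, 0.106, 0.12 ])]
side pointer [array([0.71 , 0.039, 0.048])]
[0.461 0.43  0.019]
[0.433 0.321 0.215]
[0.301 0.321 0.014]
282 245
scene nest [array([0.65 , 0.016, 0.041])]
scene load_point [array([0.646, 0.022, 0.039])]
scene axis []
scene pointer [array([0.715, 0.04 , 0.05 ])]
[0.438 0.326 0.215]
[0.463 0.431 0.012]
[0.308 0.322 0.012]
[-0.365  0.053 -0.001]
```

View pics/s5.png

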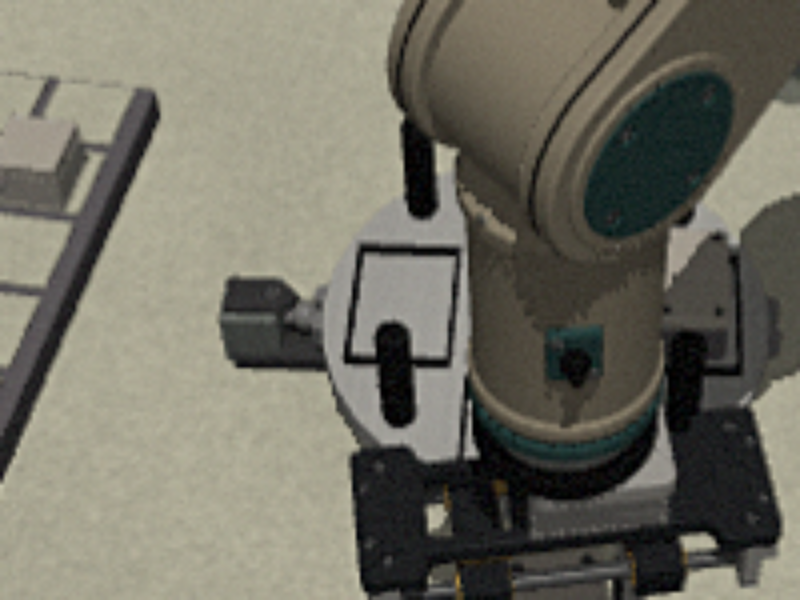

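```bash
python3 - <<'E'
from h import *
np.set_printoptions(precision=4,suppress=True)
p=eyes.snapshot("side")
C=np.array([[362,245],[460,250],[445,362],[348,358]])/4+[182,170]
W=np.array([ray(p,c,.048)[:2] for c in C]); print(W,W.mean(0))
a=lambda v:np.degrees(np.arctan2(v[1],v[0]))
print(a(W[0]-W[1]),a(W[3]-W[2]),a(W[3]-W[0]),a(W[2]-W[1]))
c=W.mean(0); A=np.array([.554,-.008]); print(a(c-A),a(np.array([.711,.0395])-A),np.linalg.norm(c-A))
E
```

```text
[[ 0.6872 -0.0152]
 [ 0.622  -0.0323]
 [ 0.5978  0.0619]
 [ 0.6587  0.0789]] [0.6414 0.0233]
14.652409456857042 15.574587197978829 106.85286454250334 104.44631144372894
19.719391038688073 16.83307354859854 0.09284676648483113
```

Emit:
{"fn": "move_arm", "kwargs": {"moves": [[[-0.015,0.002,0,2,0],[-0.04,0.006,0,4,0],[-0.075,0.011,0,6,0],[-0.115,0.017,0,8,0],[-0.155,0.023,0,9.6,0],[-0.195,0.028,0,9.6,0],[-0.235,0.034,0,9.6,0],[-0.275,0.04,0,9.6,0],[-0.31,0.045,0,9.6,0],[-0.34,0.049,0,9.6,0]]]}}

```text
t: 18.12
ee_pos: [0.6313, 0.0346, 0.2283]
orientation: [0.599, 0.801, -0.001, 0.001]
force: [-0.4, 0.8, -2.4]
width: 0.0497
grip_force: 20.0
```

Emit:
{"fn": "move_arm", "kwargs": {"moves": [[[-0.015,0.006,0,0,0],[-0.024,0.008,0,0,0],[-0.024,0.008,0.02,0,0],[-0.024,0.008,0.05,0,0],[-0.024,0.008,0.07,0,0],[-0.024,0.008,0.07,0,0]]]}}

```text
t: 18.62
ee_pos: [0.6408, 0.0185, 0.1542]
orientation: [0.596, 0.803, -0.003, -0.003]
force: [-0.2, -0.7, -2.2]
width: 0.0499
grip_force: 20.0
```

```bash
python3 - <<'E'
from h import *
np.set_printoptions(precision=4,suppress=True)
o=bot.get_obs();y=Ro.from_quat(o["orientation"]).apply([0,1,0]);print(o["ee_pos"],o["width"],o["force"],np.degrees(np.arctan2(y[1],y[0])))
print(totool([.645,.019,.08]))
p=eyes.snapshot("wrist"); cv2.imwrite("pics/w6.png",p["pixels"])
for l in ["nest","load_point","pointer","jbox_center"]:
   print(l,[(round(d["score"],2),world(p,d["xyz"])) for d in spotter.mark_of(p,l)[:3]])
E
```

```text
[0.6408 0.0185 0.1542] 0.0498554251800446 [-0.1734 -0.7274 -2.2138] 16.768495329137266
[-0.0009  0.0049  0.0741]
nest []
load_point []
pointer [(0.66, array([0.7079, 0.0383, 0.0495]))]
jbox_center []
```

View pics/w6.png

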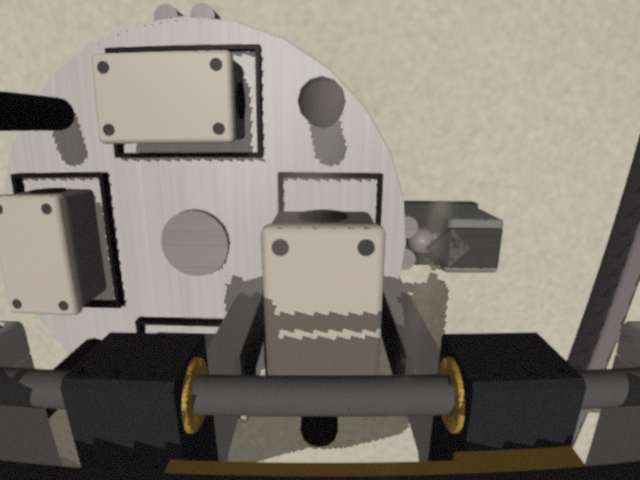

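```bash
python3 - <<'E'
from h import *
np.set_printoptions(precision=4,suppress=True)
p=eyes.snapshot("wrist")
a=ray(p,(280,175),.048);b=ray(p,(382,175),.048);h=ray(p,(195,242),.042);d=(b-a)[:2]/np.linalg.norm((b-a)[:2])
print(a,b,np.linalg.norm(b-a),h,np.degrees(np.arctan2(d[1],d[0])))
n=((a+b)/2)[:2]-50e-3*np.array([-d[1],d[0]]); print(n,np.linalg.norm(n-h[:2]),totool([*n,.0789]))
E
```

```text
[0.6052 0.0583 0.048 ] [0.6711 0.0782 0.048 ] 0.06884262722168794 [ 0.5581 -0.0066  0.042 ] 16.82195020409282
[0.6526 0.0204] 0.09823496097568192 [-0.0012  0.0067  0.0816]
```

Emit:
{"fn": "move_arm", "kwargs": {"moves": [[[-0.001,0.002,0.02,0,0],[-0.001,0.002,0.04,0,0],[-0.001,0.002,0.055,0,0],[-0.001,0.002,0.065,0,0],[-0.001,0.002,0.072,0,0],[-0.001,0.002,0.075,0,0],[-0.001,0.002,0.075,0,0],[-0.001,0.002,0.075,0,0]]]}}

```text
t: 19.58
ee_pos: [0.6474, 0.0189, 0.0844]
orientation: [0.596, 0.803, 0.001, 0.001]
force: [0.3, 0.3, -1.7]
width: 0.05
grip_force: 20.0
```

```bash
python3 - <<'E'
from h import *
np.set_printoptions(precision=4,suppress=True)
o=bot.get_obs(); print(o["ee_pos"],o["force"])
p=eyes.snapshot("wrist"); cv2.imwrite("pics/w7.png",p["pixels"])
E
```

```text
[0.6474 0.0189 0.0844] [ 0.2873  0.3352 -1.6699]
```

View pics/w7.png

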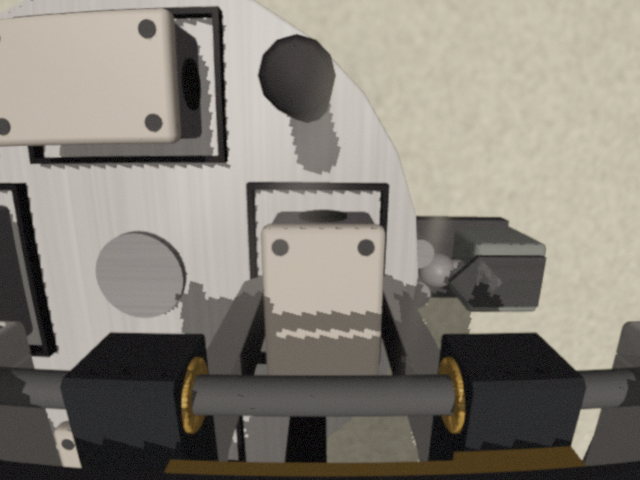

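```bash
python3 - <<'E'
from h import *
np.set_printoptions(precision=4,suppress=True)
p=eyes.snapshot("wrist")
for u,z in [((248,183),.048),((388,183),.048),((263,225),.0895),((384,225),.0895),((323,212),.067)]: print(totool(ray(p,u,z)))
print(totool(ray(p,(140,274),.042)))
E
```

```text
[ 0.0527 -0.0353  0.0365]
[0.0527 0.0326 0.0366]
[ 0.0414 -0.0223 -0.005 ]
[ 0.0414  0.0248 -0.0049]
[0.0421 0.0011 0.0175]
[ 0.0033 -0.0978  0.0424]
```

The rim sits at (248–388, row 183) with the box inside it, about 2 mm off centre. I'll correct that, lower, release and rise.

Emit:
{"fn": "move_arm", "kwargs": {"moves": [[[0.001,-0.002,0.001,0,0],[0.001,-0.002,0.003,0,0],[0.001,-0.002,0.005,0,0],[0.001,-0.002,0.006,0,0],[0.001,-0.002,0.006,0,0],[0.001,-0.002,0.006,0,0]]]}}

```text
t: 20.18
ee_pos: [0.6445, 0.0192, 0.0789]
orientation: [0.596, 0.803, -0.0, 0.0]
force: [-1.9, -1.2, 7.5]
width: 0.05
grip_force: 20.0
```

Emit:
{"fn": "move_arm", "kwargs": {"moves": [[[0,0,0,0,0.65],[0,0,0,0,0.65],[0,0,0,0,0.7],[0,0,0,0,0.7],[0,0,0,0,0.75],[0,0,0,0,0.75]]]}}

```text
t: 20.68
ee_pos: [0.6445, 0.0192, 0.0775]
orientation: [0.596, 0.803, -0.0, -0.0]
force: [-0.2, 0.2, 0.7]
width: 0.0706
grip_force: 0.0
```

Emit:
{"fn": "move_arm", "kwargs": {"moves": [[[0,0,-0.015,0,0.75],[0,0,-0.045,0,0.75],[0,0,-0.08,0,0.75],[0,0,-0.12,0,0.75],[-0.03,0,-0.16,0,0.75],[-0.06,0,-0.18,0,0.75],[-0.06,0,-0.18,0,0.75],[-0.06,0,-0.18,0,0.75]]]}}

```text
t: 21.35
ee_pos: [0.6631, -0.0415, 0.2592]
orientation: [0.598, 0.801, 0.0, 0.002]
force: [0.0, -0.1, -0.3]
width: 0.0702
grip_force: 0.0
```

```bash
python3 - <<'E'
from h import *
np.set_printoptions(precision=4,suppress=True)
o=bot.get_obs();print(o["ee_pos"],o["force"])
for n in ["wrist","side","scene"]:
  p=eyes.snapshot(n)
  for l in ["nest","load_point","pointer","jbox_center","axis"]:
   print(n,l,[(round(d["score"],2),world(p,d["xyz"])) for d in spotter.mark_of(p,l)[:5]])
  if n=="wrist": cv2.imwrite("pics/w8.png",p["pixels"])
E
```

```text
[ 0.6631 -0.0415  0.2592] [ 0.0106 -0.0837 -0.3381]
wrist nest [(0.4, array([ 0.5557, -0.0051,  0.038 ]))]
wrist load_point [(0.56, array([0.6158, 0.106 , 0.1233]))]
wrist pointer [(0.94, array([0.7095, 0.0403, 0.0471]))]
wrist jbox_center [(0.72, array([0.645 , 0.019 , 0.0616]))]
wrist axis [(0.93, array([ 0.5519, -0.0077,  0.0426]))]
side nest [(0.96, array([0.6468, 0.021 , 0.0425]))]
side load_point [(0.78, array([0.6437, 0.0196, 0.0431]))]
side pointer [(0.58, array([0.7108, 0.0388, 0.0492]))]
side jbox_center [(0.9, array([0.64  , 0.0215, 0.0658])), (0.73, array([0.4576, 0.4311, 0.0167])), (0.63, array([0.3011, 0.3177, 0.0169]))]
side axis [(0.82, array([ 0.5533, -0.0069,  0.0417])), (0.42, array([0.6185, 0.1074, 0.124 ]))]
scene nest [(0.58, array([0.6498, 0.0155, 0.0394]))]
scene load_point [(0.77, array([0.6478, 0.0234, 0.0381]))]
scene pointer []
scene jbox_center [(0.8, array([0.3078, 0.3247, 0.0123])), (0.6, array([0.6465, 0.0212, 0.0615]))]
scene axis [(0.81, array([ 0.5548, -0.0083,  0.044 ]))]
```

View pics/w8.png

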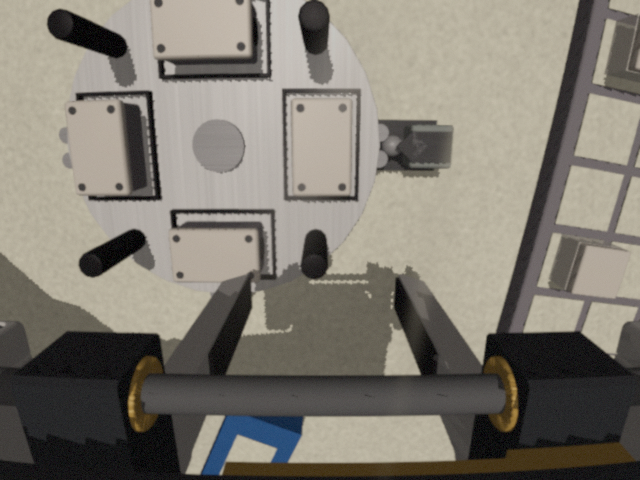

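The box lies flat inside the rim at (320,145). The hub (219,146), nest and pointer tip (390,146) are collinear, and the plunger ball sits between the notch knobs. Everything measures in place, so I'm handing in.

```bash
python3 -c "
from workcell import finish_job
print(finish_job())"
```

```text
the job is handed in; nothing more can be done
None
```

The junction box lies flat, cover up, in the empty nest, and the nest is in its stop at the pointer; I handed the job in at about 21 s of the 61 s, and it returned no verdict.

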